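# Check three gauge feet with a sprung dial gauge

### The arm

A 7-joint arm with a two-finger parallel gripper is mounted at the origin on the work surface. World frame = base frame: x ahead of the robot, y to its left, z up, the work surface at z = 0. Lengths are in m, angles in rad, forces in N, time in s.
With the tool pointing down it reaches from about 0.35 to 0.775 m from the base axis. Payload 3.1 kg.
Tool frame: the origin (TCP) lies between the finger pads; the fingertips stand bot.tip_reach ahead of it and the grasp point (between the pads) is the TCP (bot.tip_reach is the distance from the TCP to the fingertips, in m); z points along the fingers, y is the line along which they close (so a half turn about z gives the same grasp; the last joint's range is limited). The gripper opens to 85 mm and grips with 20 to 120 N. Pads are 22 mm wide; open, the fingers measure 114 mm over their backs; the gripper's body (76 mm by 85 mm) begins 54 mm behind the grasp point. The pads swing forward as they close: fully open they stand 13 mm farther back than shut.
Start: joints at [-1.367, 0.311, 0.014, 1.512, -0.004, 1.319, -0.027], TCP at [0.134, 0.533, 0.25] pointing down, gripper open.
Joint ranges: [-2.7, 2.7], [-0.3, 1.91], [-1.27, 1.3], [0.12, 2.57], [-1.44, 4.58], [0.2, 2.03], [-3.05, 3.05]. Speed limits (rad/s): [2.79, 2.79, 3.14, 3.14, 3.14, 3.14, 3.14].

### API

Orientations are given as a unit quaternion [x, y, z, w].
In Python, from rig import bot, optics, job gives the robot as it stands.
- The arm moves only by the tool servo_tool, never from a script. Its argument "increments" is a list of rows, each an object of numbers: "dx", "dy", "dz": the shift along the tool's x, y, z scaled (see below); "wx", "wy", "wz": the turn, a rotation vector about the tool's x, y, z scaled (see below); "hand": the opening, from 0 (shut) to 1 (fully open). A call has 1 to 12 rows; each row shifts and turns the commanded pose from where the row before left it, along the tool's axes as they then stand; what a row does not reach is not made up. The controller multiplies each number of a shift by 0.04 m and each number of a turn by 0.08 rad. A row lasts 1/10 s, in which the tool goes at most 50 mm and 8.59 degrees, less where a joint would pass 70% of its speed; a pose out of reach is approached as far as the arm can. A call with a number of a shift or a turn outside -1 to 1 is refused whole. A call with a gripper value outside its range is refused whole. The fingers move at their own pace and stop on an object; "grip_force" is the grip in N (left out, the last holds). Time passes only in rows, so rows that do not move let the fingers close. It gives the time, the measured TCP pose, the force, the opening and the grip force at its end, in the units of the state.
- bot.observe(): the state, without advancing time (a new reading comes with each control period).
- optics.capture(name): name is "scene" or "side" or "wrist"; returns the picture (480x640x3 uint8, blue, green, red); there is no depth.
- optics.get_calibration(name): a dict with "intrinsics" (3x3 intrinsics, pixels), "k1" (the pictures are not rectified: a ray, as slopes to the right and down, at radius r is drawn at 1 + k1 r^2 times it, then the intrinsics apply), "rvec" (rotation vector, rad) and "tvec" (3), from world to camera coordinates, as OpenCV has them. Camera axes: x right, y down, z forward; pixel columns grow to the right and rows downward; lengths in m; the calibration is good to about 2 mm. A picture is of the moment at which its call begins: read the wrist's pose just before it. get_calibration takes no time and is no camera call; for the wrist camera it gives the pose at the moment of the call.
- job.sign_off(): hands the job in; it is judged then, once.
The state is a dict: "time_s": time; "joints": joint angles; "joint_velocities": joint speeds; "joint_torque": joint torques, N m; "eef_pos": TCP position; "eef_rot": TCP orientation; "force": force on the tool from outside, world axes, zero at the start; "wrist_torque": the same for the moment, N m; "finger_gap": finger opening in m; "gripper_force": force on a finger pad.
Only numpy, scipy, OpenCV 4.12 (cv2) and the standard library are available. Lean on these libraries where they do the work, as an engineer would, in place of code of your own. Each camera call takes 0.05 s, during which the arm holds its last target. There are 200 camera calls.

### The job

Take the sprung dial gauge out of its fork rest and, holding it upright, touch its stylus onto the middle of the three gauge feet on the round plate: first the round one, then the square one, then the narrow bar. At each foot let the stylus be pushed in about 4 mm and hold it still for a second; never drive the stylus to the end of its stroke. Then hang the gauge back in its fork, and leave the loose rings, wrench and bottle alone.

Things in the scene. Friction and masses are not known exactly. Their poses are not given: they have to be found in the camera images.
- gauge: Loose dial gauge, 0.27 kg, upright, z up. Origin: on its axis, underside of its round collar (48 mm across, 8 mm thick) that lies on the fork. Black handle 34 (x) by 22 mm (y), 8 to 76 mm above origin, to pinch across y; dial on its +x face, out to x = 28 mm, 31 to 69 mm up. Barrel 22 mm across down to -60 mm, then thin sprung stylus, tip at -85 mm when free.
- gauge_tip (a point): Lowest point of the stylus's ball end (8 mm across), 85 mm straight below gauge's origin when free.
- stylus (a joint): How far the stylus is pushed into the gauge, in m: 0 free, 0.014 at the end of its stroke. The spring needs about 1 N to start and 0.6 N more per mm.
- rest: Fixed grey fork rest. Origin: centre of its foot (110 mm in x, 90 mm in y) on the bench. Two level prongs along x, 34 mm apart inside, each 14 mm wide, top at 110 mm, from x = -37 mm (open end) to a column at x = +34 mm, no higher. The collar lies on both prongs, barrel between them, gauge origin 110 mm above this origin (any yaw).
- plate: Fixed round aluminium measuring plate with three slots, 260 mm across, top 30 mm above the bench. Origin: centre of its underside, on the bench.
- foot_round: Fixed gauge foot on the round plate: dark flange 34 mm across, sleeve, plain brass head: a round disc 40 mm across, 8 mm thick. Origin: centre of the flange's underside, on the plate; the head's middle is straight above. The head's top is 30 to 55 mm above the origin, at an unknown height, different for each foot and each time; it does not yield to light pressing. Yaw turns the head.
- foot_square: Fixed gauge foot on the round plate: dark flange 34 mm across, sleeve, plain brass head: a square 38 mm by 38 mm, 8 mm thick. Origin: centre of the flange's underside, on the plate; the head's middle is straight above. The head's top is 30 to 55 mm above the origin, at an unknown height, different for each foot and each time; it does not yield to light pressing. Yaw turns the head.
- foot_bar: Fixed gauge foot on the round plate: dark flange 34 mm across, sleeve, plain brass head: a narrow bar 56 mm (x) by 18 mm (y), 8 mm thick. Origin: centre of the flange's underside, on the plate; the head's middle is straight above. The head's top is 30 to 55 mm above the origin, at an unknown height, different for each foot and each time; it does not yield to light pressing. Yaw turns the head.
- ring_plate: Loose bearing ring, 68 mm across, 18 mm high, lying at the middle of the round plate; leave alone. Origin: centre of its underside.
- ring_a: Loose bearing ring, 72 mm across, 18 mm high, on the bench near the robot; leave alone. Origin: centre of its underside.
- ring_b: Loose bearing ring, 72 mm across, 18 mm high, on the bench beyond the fork rest; leave alone. Origin: centre of its underside.
- wrench: Loose wrench, 170 mm long, lying flat on the bench at the far side; leave alone. Origin: at its handle-to-head middle, underside.
- oil: Loose white bottle, 56 mm across, 130 mm high, standing on the bench; leave alone. Origin: centre of its underside.
Mind the look-alikes: they are no part of the job. What is shaped like the gauge but orange is not meant. Several things have the shape of the rest; the one meant has the colours described above.

How it is judged:
By the outcome, as a careful person would: the job done as asked, in the order asked, and still so for the second after the job is handed in, with the robot touching nothing.
It also fails if it takes over 72 s, if anything falls off the work surface, if the arm or the gripper's body presses on something with over 40 N, if the wrist force passes 120 N, or if a joint passes its speed limit or range.

## Working session

There is one attempt and no reset: what is moved stays moved. The work goes in short steps, Python scripts to look and compute and a tool call to move; the robot and the scene stay as the last step left them, time stands still between calls to the robot, and variables do not carry over. Pictures are saved under pics/ and viewed, at most 10 in all, crops included, and the job is handed in when it is done.

Besides the shell and the picture viewer there is one more tool, called as name(argument=value, ...) on one line, values as JSON. servo_tool: Moves the arm, as the interface text tells. Shifts and turns lie within -1 to 1; 1 stands for 0.04 m of shift or 0.08 rad of turn. Its arguments: {"type":"object","properties":{"increments":{"type":"array"},"grip_force":{"type":"number"}},"required":["increments"]}

```bash
mkdir -p pics; ls; python3 - <<'E'
from rig import bot, optics
import cv2
s=bot.observe(); print(s, bot.tip_reach)
for n in ("scene","side"):
    cv2.imwrite(f"pics/{n}0.png",optics.capture(n)); c=optics.get_calibration(n); print(n,c)
E
```

```text
pics
{'time_s': 0.0, 'joints': array([-1.3667144 ,  0.31171695,  0.01401177,  1.51309346, -0.00443432,
        1.31919506, -0.02724056]), 'joint_velocities': array([-3.12929147e-04, -3.66944820e-04, -4.10717810e-04,  2.74382573e-04,
       -1.46250598e-05, -1.44316806e-03,  2.95740075e-04]), 'joint_torque': array([-8.99894815e-06, -3.79917312e+01,  1.45918722e-01, -2.30589366e+01,
        1.21873527e-02,  1.33369499e-02, -1.02760586e-05]), 'eef_pos': array([0.13363898, 0.5327955 , 0.24921115]), 'eef_rot': array([ 1.22577493e-01,  9.92458231e-01, -1.18568585e-03, -1.11177272e-04]), 'force': array([-0.28640808, -0.2747301 ,  0.13994425]), 'wrist_torque': array([-0.00481098, -0.00377465,  0.02051926]), 'gripper_force': 0.0, 'finger_gap': 0.0853320613317979} 0.019
scene {'intrinsics': array([[519.45597228,   0.        , 318.15559946],
       [  0.        , 519.45597228, 234.65149361],
       [  0.        ,   0.        ,   1.        ]]), 'k1': -0.1206470393350337, 'rvec': array([ 0.95815654,  2.70874197, -0.7448449 ]), 'tvec': array([ 0.40190933, -0.23411904,  1.53980491])}
side {'intrinsics': array([[546.2330889 ,   0.        , 323.72188376],
       [  0.        , 546.2330889 , 234.32415764],
       [  0.        ,   0.        ,   1.        ]]), 'k1': -0.022109745031836485, 'rvec': array([ 0.44858526, -2.75991449,  1.14544997]), 'tvec': array([0.48816972, 0.18877591, 1.04798106])}
```

View pics/scene0.png

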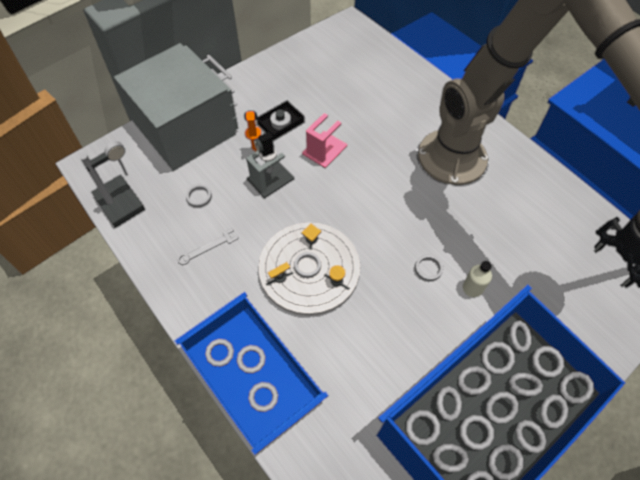

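View pics/side0.png

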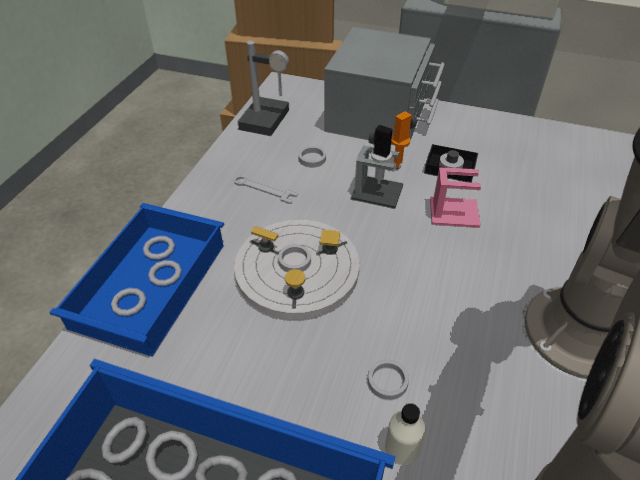

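The gauge candidates are the black handle on the grey fork (scene 266,143; side 382,140) and the orange look-alike (scene 252,128; side 402,130). The fork candidates are grey (scene 266,178) and pink (scene 322,143). By the description I choose black on grey. The feet are round (337,272), square (311,233) and bar (278,271). Next is one close crop to check.

```bash
python3 - <<'E'
import cv2, numpy as np
a=cv2.imread("pics/scene0.png");b=cv2.imread("pics/side0.png")
f=lambda im,x,y,w,h:cv2.resize(im[y:y+h,x:x+w],(400,300),interpolation=cv2.INTER_CUBIC)
m=np.vstack([np.hstack([f(a,226,100,120,90+6)[:300],f(b,330,105,160,120)]),np.hstack([f(a,250,215,120,90),f(b,225,210,148,111)])])
cv2.imwrite("pics/crop.png",m)
E
```

```text
(no output)
```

View pics/crop.png

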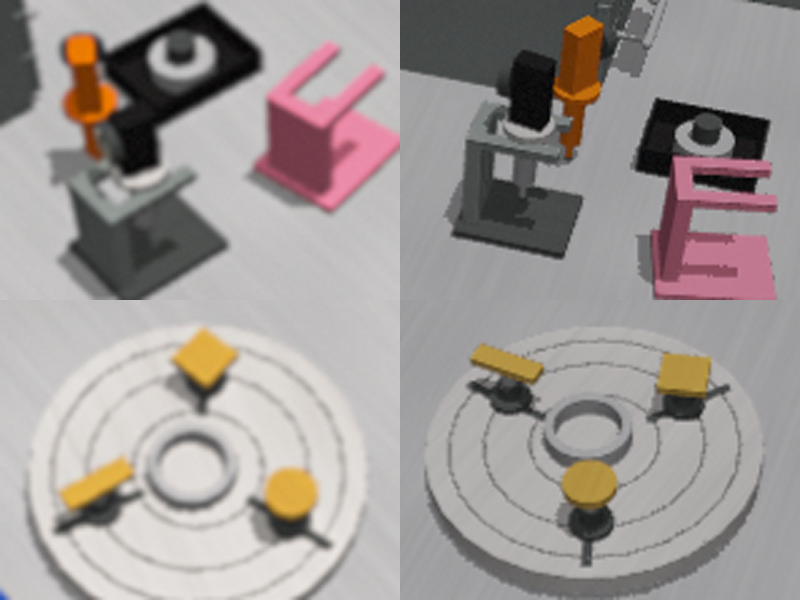

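```bash
cat > h.py <<'E'
import cv2, numpy as np
from scipy.optimize import minimize
from rig import bot, optics
K={n:optics.get_calibration(n) for n in ("scene","side")}
def proj(c,P): return cv2.projectPoints(np.asarray(P,float).reshape(-1,3),c["rvec"],c["tvec"],c["intrinsics"],np.array([c["k1"],0,0,0.]))[0].reshape(-1,2)
def ray(c,uv):
    n=cv2.undistortPoints(np.array([[uv]],float),c["intrinsics"],np.array([c["k1"],0,0,0.]))[0,0]
    R=cv2.Rodrigues(c["rvec"])[0]; return -R.T@c["tvec"], R.T@np.r_[n,1]
def tri(cs,uvs):
    A=np.zeros((3,3));b=np.zeros(3)
    for c,uv in zip(cs,uvs):
        o,d=ray(c,uv);d=d/np.linalg.norm(d);M=np.eye(3)-np.outer(d,d);A+=M;b+=M@o
    return np.linalg.solve(A,b)
def onz(c,uv,z): o,d=ray(c,uv); return o+d*(z-o[2])/d[2]
def box(x0,x1,y0,y1,z0,z1): return np.array([[x,y,z] for x in(x0,x1) for y in(y0,y1) for z in(z0,z1)],float)
def cyl(r,z0,z1,n=40):
    t=np.arange(n)*2*np.pi/n; return np.vstack([np.c_[r*np.cos(t),r*np.sin(t),0*t+z] for z in(z0,z1)])
def place(P,x,y,z,yaw): c,s=np.cos(yaw),np.sin(yaw); return P@np.array([[c,s,0],[-s,c,0],[0,0,1]])+[x,y,z]
S=4
def render(c,parts,roi):
    x,y,w,h=roi; m=np.zeros((h*S,w*S),np.uint8)
    for P in parts:
        q=(proj(c,P)+.5-[x,y])*S-.5
        cv2.fillConvexPoly(m,np.round(cv2.convexHull(q.astype(np.float32))*16).astype(np.int32),255,shift=4)
    return cv2.resize(m,(w,h),interpolation=cv2.INTER_AREA)/255.
def fit(views,model,p0,step):
    "views: (calib, mask float, roi)"
    f=lambda p:sum(np.abs(render(c,model(p),r)-m).sum()/m.sum() for c,m,r in views)
    sim=np.vstack([p0]+[np.array(p0)+np.eye(len(p0))[i]*step[i] for i in range(len(p0))])
    r=minimize(f,p0,method="Nelder-Mead",options=dict(initial_simplex=sim,xatol=1e-5,fatol=1e-5,maxiter=600)); return r.x,r.fun
E
python3 - <<'E'
from h import *
I={n:cv2.imread(f"pics/{n}0.png") for n in K}
feet={"round":((337,272),(295,278)),"square":((311,233),(330,238)),"bar":((278,271),(264,233))}
H={"round":cyl(.02,-.008,0),"square":box(-.019,.019,-.019,.019,-.008,0),"bar":box(-.028,.028,-.009,.009,-.008,0)}
for n,u in feet.items():
    V=[];C=[]
    for k,uv in zip(K,u):
        roi=(uv[0]-24,uv[1]-20,48,40);im=I[k][roi[1]:roi[1]+40,roi[0]:roi[0]+48].astype(float)
        m=np.clip((im[:,:,2]-im[:,:,0]-15)/100,0,1)
        m=(m>.5).astype(float)
        l=cv2.connectedComponents(m.astype(np.uint8))[1]; m=m*(l==l[20,24]);ys,xs=np.nonzero(m);C.append((xs.mean()+roi[0],ys.mean()+roi[1]));V.append((K[k],m,roi))
    X=tri(K.values(),C)
    best=min((fit(V,lambda p:[place(H[n],p[0],p[1],p[2],p[3])],[*X,y],[.004,.004,.004,.3]) for y in np.arange(0,3.1,.5)),key=lambda r:r[1])
    print(n,X.round(4),best[0].round(4),best[1].round(3))
g=tri(K.values(),[(266,143),(382,140)]);print("gauge~",g)
print("rest foot scene corners",[onz(K["scene"],p,0.01).round(3) for p in((253,196),(294,173),(266,160))])
# plate centre check via ring
print(tri(K.values(),[(307,264),(294,258)]))
for k in K:
    print(k,proj(K[k],[[g[0],g[1],.114],[g[0],g[1],.186]]).round(1))
E
```

```text
round [0.5408 0.1024 0.0732] [0.5407 0.1024 0.077  1.9195] 0.388
square [ 0.5139 -0.0325  0.0622] [ 0.5137 -0.0331  0.0656  0.1761] 0.384
bar [0.6452 0.0046 0.0679] [0.6454 0.008  0.0764 3.0541] 0.606
gauge~ [ 0.46956165 -0.27709228  0.1543274 ]
rest foot scene corners [array([ 0.55, -0.25,  0.01]), array([ 0.411, -0.242,  0.01 ]), array([ 0.446, -0.332,  0.01 ])]
[0.57240168 0.02425542 0.03713478]
scene [[267.3 152.4]
 [265.  134.5]]
side [[380.3 154.9]
 [382.8 128.5]]
```

Black handle on grey fork is confirmed in the crop. Now I move over the plate for a wrist look, which resolves better than 3 mm/px.

servo_tool(increments=[{"dx": -0.77,"dy": -0.58,"dz": -0.08,"hand": 1},{"dx": -0.77,"dy": -0.58,"dz": -0.08},{"dx": -0.77,"dy": -0.58,"dz": -0.08},{"dx": -0.77,"dy": -0.58,"dz": -0.08},{"dx": -0.77,"dy": -0.58,"dz": -0.08},{"dx": -0.77,"dy": -0.58,"dz": -0.08},{"dx": -0.77,"dy": -0.58,"dz": -0.08},{"dx": -0.77,"dy": -0.58,"dz": -0.08},{"dx": -0.77,"dy": -0.58,"dz": -0.08},{"dx": -0.77,"dy": -0.58,"dz": -0.08},{"dx": -0.77,"dy": -0.58,"dz": -0.08},{"dx": -0.77,"dy": -0.58,"dz": -0.08}])

```text
invalid input
```

servo_tool(increments=[{"dx": -0.77,"dy": -0.58,"dz": -0.08},{"dx": -0.77,"dy": -0.58,"dz": -0.08},{"dx": -0.77,"dy": -0.58,"dz": -0.08},{"dx": -0.5,"dy": -0.4,"dz": -0.08},{},{}])

```text
invalid input
```

```bash
python3 - <<'E'
from h import *
c=optics.get_calibration("wrist"); cv2.imwrite("pics/w1.png",optics.capture("wrist")); np.save("w1.npy",c,allow_pickle=True)
print(c, bot.observe()["eef_pos"], bot.observe()["force"])
print(proj(c,[[.5407,.1024,.077],[.5137,-.0331,.0656],[.6454,.008,.0764],[.4696,-.277,.16]]))
E
```

```text
{'intrinsics': array([[391.28853143,   0.        , 322.29448465],
       [  0.        , 391.28853143, 241.23067093],
       [  0.        ,   0.        ,   1.        ]]), 'k1': -0.08672468411662344, 'rvec': array([-2.28570019, -1.78351253, -0.26013263]), 'tvec': array([-0.54767227, -0.0376261 ,  0.38015494])} [0.13369251 0.53297122 0.24944562] [ 1.00356783 -0.90553092 -0.29490808]
[[ 83.80084888 589.71564479]
 [  3.78185214 567.67441091]
 [ 68.98798327 626.24193691]
 [-72.37616114 527.32688089]]
```

View pics/w1.png

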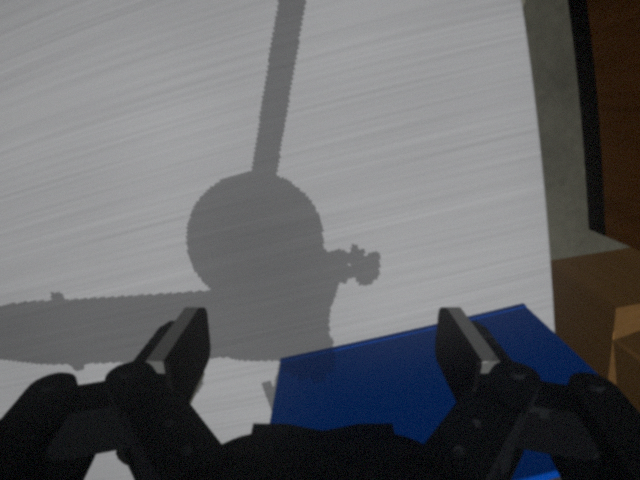

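The arm has not moved: the picture shows the start view, with fingers at (190,340) and (460,340). Perhaps each row needs every key.

servo_tool(increments=[{"dx": -0.77,"dy": -0.58,"dz": -0.08,"wx": 0,"wy": 0,"wz": 0,"hand": 1},{"dx": -0.77,"dy": -0.58,"dz": -0.08,"wx": 0,"wy": 0,"wz": 0,"hand": 1},{"dx": -0.77,"dy": -0.58,"dz": -0.08,"wx": 0,"wy": 0,"wz": 0,"hand": 1},{"dx": -0.77,"dy": -0.58,"dz": -0.08,"wx": 0,"wy": 0,"wz": 0,"hand": 1},{"dx": -0.77,"dy": -0.58,"dz": -0.08,"wx": 0,"wy": 0,"wz": 0,"hand": 1},{"dx": -0.77,"dy": -0.58,"dz": -0.08,"wx": 0,"wy": 0,"wz": 0,"hand": 1},{"dx": -0.77,"dy": -0.58,"dz": -0.08,"wx": 0,"wy": 0,"wz": 0,"hand": 1},{"dx": -0.77,"dy": -0.58,"dz": -0.08,"wx": 0,"wy": 0,"wz": 0,"hand": 1}])

```text
time_s: 0.95
eef_pos: [0.3283, 0.292, 0.2759]
eef_rot: [0.122, 0.992, 0.0, -0.0]
force: [-0.3, -0.0, 0.4]
finger_gap: 0.0856
gripper_force: 0.0
```

servo_tool(increments=[{"dx": -0.77,"dy": -0.58,"dz": -0.08,"wx": 0,"wy": 0,"wz": 0,"hand": 1},{"dx": -0.77,"dy": -0.58,"dz": -0.08,"wx": 0,"wy": 0,"wz": 0,"hand": 1},{"dx": -0.77,"dy": -0.58,"dz": -0.08,"wx": 0,"wy": 0,"wz": 0,"hand": 1},{"dx": -0.77,"dy": -0.58,"dz": -0.08,"wx": 0,"wy": 0,"wz": 0,"hand": 1},{"dx": -0.77,"dy": -0.58,"dz": -0.08,"wx": 0,"wy": 0,"wz": 0,"hand": 1},{"dx": -0.77,"dy": -0.58,"dz": -0.08,"wx": 0,"wy": 0,"wz": 0,"hand": 1},{"dx": -0.77,"dy": -0.58,"dz": -0.08,"wx": 0,"wy": 0,"wz": 0,"hand": 1},{"dx": -0.77,"dy": -0.58,"dz": -0.08,"wx": 0,"wy": 0,"wz": 0,"hand": 1},{"dx": 0,"dy": 0,"dz": 0,"wx": 0,"wy": 0,"wz": 0,"hand": 1}])

```text
time_s: 1.85
eef_pos: [0.5238, 0.0467, 0.3016]
eef_rot: [0.128, 0.992, -0.002, 0.001]
force: [-0.6, -0.6, 0.3]
finger_gap: 0.0857
gripper_force: 0.0
```

```bash
python3 - <<'E'
from h import *
c=optics.get_calibration("wrist"); R=cv2.Rodrigues(c["rvec"])[0]
print("cam",-R.T@c["tvec"],"axes",R.round(3)); o=bot.observe();print(o["eef_pos"],o["eef_rot"])
print(proj(c,[[.5407,.1024,.077],[.5137,-.0331,.0656],[.6454,.008,.0764],[.4696,-.277,.16]]).round(0))
E
```

```text
cam [0.45234686 0.06457212 0.42601407] axes [[ 0.254  0.967 -0.004]
 [ 0.926 -0.242  0.291]
 [ 0.28  -0.078 -0.957]]
[0.52380785 0.04665022 0.30156209] [ 0.1278308   0.99179188 -0.00248952  0.00139687]
[[389. 210.]
 [241. 215.]
 [318. 331.]
 [-72. 267.]]
```

```bash
python3 - <<'E'
from h import *
c=optics.get_calibration("wrist"); im=optics.capture("wrist"); cv2.imwrite("pics/w2.png",im); np.save("w2.npy",c,allow_pickle=True)
E
```

```text
(no output)
```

View pics/w2.png

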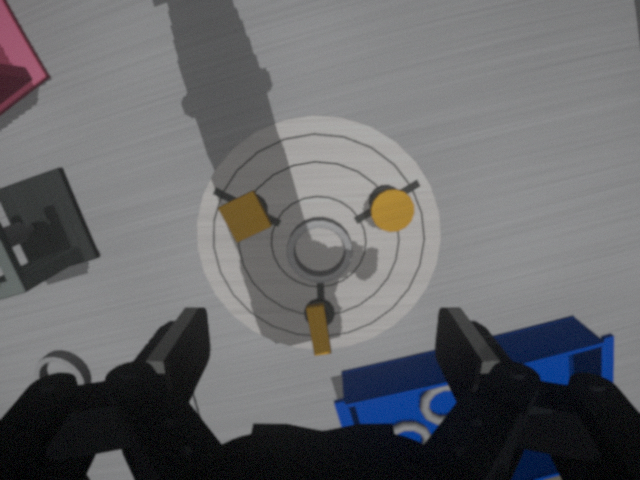

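Wrist view: square at (246,215), round (392,211), bar (319,330), ring between them, grey fork at left (50,240). A second view with some baseline comes next, then the gauge.

servo_tool(increments=[{"dx": -0.27,"dy": -0.84,"dz": 0,"wx": 0,"wy": 0,"wz": 0,"hand": 1},{"dx": -0.27,"dy": -0.84,"dz": 0,"wx": 0,"wy": 0,"wz": 0,"hand": 1},{"dx": -0.27,"dy": -0.84,"dz": 0,"wx": 0,"wy": 0,"wz": 0,"hand": 1},{"dx": 0,"dy": 0,"dz": 0,"wx": 0,"wy": 0,"wz": 0,"hand": 1},{"dx": 0,"dy": 0,"dz": 0,"wx": 0,"wy": 0,"wz": 0,"hand": 1}])

```text
time_s: 2.4
eef_pos: [0.5279, -0.0515, 0.3013]
eef_rot: [0.123, 0.992, 0.001, -0.0]
force: [0.7, 0.2, 0.0]
finger_gap: 0.0855
gripper_force: 0.0
```

```bash
python3 - <<'E'
from h import *
c=optics.get_calibration("wrist"); im=optics.capture("wrist"); cv2.imwrite("pics/w3.png",im); np.save("w3.npy",c,allow_pickle=True)
cs=[np.load(f"w{i}.npy",allow_pickle=True).item() for i in(2,3)]
ims=[cv2.imread(f"pics/w{i}.png") for i in(2,3)]
cs+=list(K.values()); ims+=[cv2.imread(f"pics/{k}0.png") for k in K]
H={"round":cyl(.02,-.008,0),"square":box(-.019,.019,-.019,.019,-.008,0),"bar":box(-.028,.028,-.009,.009,-.008,0)}
P={"round":[.5407,.1024,.077],"square":[.5137,-.0331,.0656],"bar":[.6454,.008,.0764]}
for n,p in P.items():
    V=[]
    for c,im in zip(cs,ims):
        u=proj(c,p)[0].astype(int); roi=(max(u[0]-50,0),max(u[1]-50,0),100,100)
        b=im[roi[1]:roi[1]+100,roi[0]:roi[0]+100].astype(float)
        m=((b[:,:,2]-b[:,:,0])>.45*b[:,:,2]).astype(np.uint8)
        l,_,st,ce=cv2.connectedComponentsWithStats(m)[0:4]
        d=[np.hypot(*(ce[i]+roi[:2]-u))+(1e3 if st[i,4]<40 else 0) for i in range(1,l)]; i=1+int(np.argmin(d))
        m=(cv2.connectedComponentsWithStats(m)[1]==i).astype(float); roi=(roi[0],roi[1],m.shape[1],m.shape[0]);V.append((c,m,roi))
    for vv in (V[:2],V[2:],V):
        b=min((fit(vv,lambda q:[place(H[n],*q)],[*p,y],[.004,.004,.004,.3]) for y in ([0] if n=="round" else np.arange(0,3.1,.4))),key=lambda r:r[1]); print(n,b[0].round(4),b[1]/len(vv),[int(v[1].sum()) for v in vv])
E
```

```text
round [0.5432 0.1065 0.0747 0.0665] 0.10169376456059961 [1419, 1432]
round [0.5413 0.1015 0.0749 0.2192] 0.22429311031461568 [189, 279]
round [ 0.542   0.1049  0.078  -0.1228] 0.18629296818775024 [1419, 1432, 189, 279]
square [ 0.5166 -0.0301  0.0622  0.1839] 0.0728173135858838 [1507, 1628]
square [ 0.514  -0.0341  0.0646  0.1704] 0.21787949687963015 [191, 268]
square [ 0.5153 -0.0303  0.0671  3.3179] 0.17339632004371935 [1507, 1628, 191, 268]
bar [ 0.6501  0.0079  0.0698 -0.0898] 0.1378564778220772 [826, 917]
bar [0.6442 0.0081 0.0758 3.0619] 0.3018618624401799 [149, 205]
bar [ 0.6448  0.0082  0.076  -0.091 ] 0.24226162768395826 [826, 917, 149, 205]
```

servo_tool(increments=[{"dx": -0.27,"dy": -0.84,"dz": 0,"wx": 0,"wy": 0,"wz": 0,"hand": 1},{"dx": -0.27,"dy": -0.84,"dz": 0,"wx": 0,"wy": 0,"wz": 0,"hand": 1},{"dx": -0.27,"dy": -0.84,"dz": 0,"wx": 0,"wy": 0,"wz": 0,"hand": 1},{"dx": -0.27,"dy": -0.84,"dz": 0,"wx": 0,"wy": 0,"wz": 0,"hand": 1},{"dx": -0.27,"dy": -0.84,"dz": 0,"wx": 0,"wy": 0,"wz": 0,"hand": 1},{"dx": -0.27,"dy": -0.84,"dz": 0,"wx": 0,"wy": 0,"wz": 0,"hand": 1},{"dx": 0,"dy": 0,"dz": 0,"wx": 0,"wy": 0,"wz": 0,"hand": 1},{"dx": 0,"dy": 0,"dz": 0,"wx": 0,"wy": 0,"wz": 0,"hand": 1}])

```text
time_s: 3.25
eef_pos: [0.5428, -0.2619, 0.3008]
eef_rot: [0.122, 0.993, 0.001, -0.0]
force: [0.8, 0.9, 0.4]
finger_gap: 0.0853
gripper_force: 0.0
```

```bash
python3 - <<'E'
from h import *
c=optics.get_calibration("wrist"); im=optics.capture("wrist"); cv2.imwrite("pics/w4.png",im); np.save("w4.npy",c,allow_pickle=True)
E
```

```text
(no output)
```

View pics/w4.png

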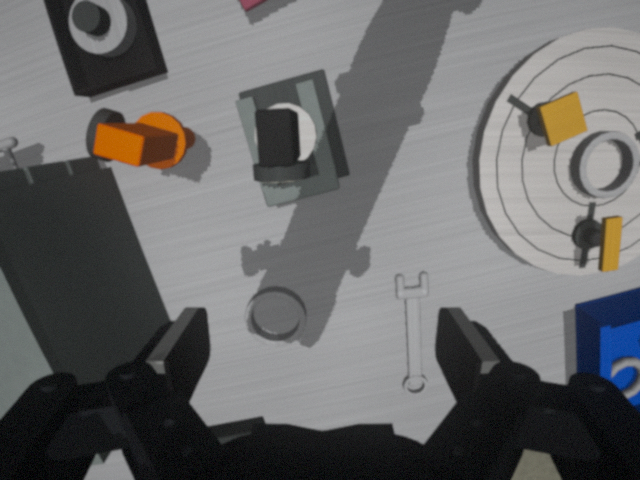

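Handle top spans about (257–298, 108–160) with the dial below at (280,172), standing on grey prongs; the orange one is at (135,145). I'll fit the gauge pose.

```bash
cat > gfit.py <<'E'
from h import *
t=np.arange(32)*2*np.pi/32
def gparts(q):
    d=np.vstack([np.c_[0*t+x,.019*np.cos(t),.05+.019*np.sin(t)] for x in(.017,.028)])
    return [place(P,q[0],q[1],.110,q[2]) for P in (box(-.017,.017,-.011,.011,.008,.076),d)]
E
python3 - <<'E'
from gfit import *
c=np.load("w4.npy",allow_pickle=True).item(); im=cv2.imread("pics/w4.png").max(2)
print(im[100:195:6,235:345:6])
roi=(235,95,85,100)
for th in (45,55,62):
    b=(im[95:195,235:320]<th).astype(np.uint8); 
    n,l,st,_=cv2.connectedComponentsWithStats(b); m=(l==1+np.argmax(st[1:,4])).astype(float)
    r=min((fit([(c,m,roi)],gparts,[.47,-.277,y],[.005,.005,.2]) for y in(-.3,0,.3)),key=lambda r:r[1]); print(th,m.sum(),r)
q=r[0]; o=bot.observe(); from scipy.spatial.transform import Rotation as Ro
R=Ro.from_quat(o["eef_rot"]).as_matrix(); print(R.round(4)); print("tool delta units",(R.T@(np.r_[q[:2],.152]-o["eef_pos"])/.04).round(3), "tool x yaw",np.arctan2(R[1,0],R[0,0]))
E
```

```text
[[145 119 128  90  78  79  79  75  73  77  75 123 127 127  80  74 100 123
  100]
 [144 126 126 120  75  75 134 183 181 183 172 111 123 127  99  77  76 103
  101]
 [160 124 126 116  47  47  46  45  48  42  79 188 137 127 124  73  68 100
  102]
 [156 128 126 123  46  46  52  48  46  45  33 192 190 127 125  73  58  96
  101]
 [158 143 125 126  45  43  48  48  49  42  32 185 186 165 128  76  51  71
   98]
 [158 160 124 130  45  46  46  48  47  45  30 184 185 182 129  75  52  52
   98]
 [157 154 123 132  49  44  46  44  48  47  31 187 188 187 128  80  55  52
  100]
 [157 155 139 128  49  51  47  48  47  45  34 178 183 179  95  83  53  53
   92]
 [160 159 155 127  50  47  49  48  48  46  36 171 184 147  85  81  57  53
   71]
 [159 160 161 125  57  48  47  43  41  46  40 171 185  69  85  82  66  47
   57]
 [159 157 160 132  69  50  45  50  49  44  34 121  50  50  82  83  81  51
   53]
 [159 161 153  91  54  47  42  54  56  51  63  53  44  59  81  87  87  48
   54]
 [159 155 160 111  64  66  71  70  71  64  65  60  43  52  77  87  86  52
   51]
 [159 160 164 133  64  70  68  75  74  69  63  60  69  82  84  85  83  72
   97]
 [161 161 161 157 148  94  90  77  77  87  86  84  88  86  82  88  87  81
  102]
 [160 159 163 160 161 133 130 130 129 128 132  85  87  81  86  83  82  95
  100]]
45 532.0 (array([ 0.51222222, -0.20811111, -3.41111111]), np.float64(1.0))
55 2414.0 (array([ 0.47141089, -0.27384329, -0.12840909]), np.float64(0.4699254349627175))
62 2643.0 (array([ 0.47124085, -0.27369797, -0.16461466]), np.float64(0.38512385658008946))
[[-9.708e-01  2.398e-01 -1.000e-04]
 [ 2.398e-01  9.708e-01  2.600e-03]
 [ 7.000e-04  2.500e-03 -1.000e+00]]
tool delta units [ 1.668 -0.758  3.723] tool x yaw 2.8994298113423023
```

```bash
python3 - <<'E'
from gfit import *
c=np.load("w4.npy",allow_pickle=True).item(); im=cv2.imread("pics/w4.png").max(2)
for h in (50,58):
  roi=(240,97,70,h)
  m=(im[97:97+h,240:310]<64).astype(float)
  for y in(-.3,-.1,.1):
    r=fit([(c,m,roi)],lambda q:gparts(q)[:1],[.472,-.274,y],[.005,.005,.2]); print(h,m.sum(),r[0].round(4),r[1])
cv2.imwrite("pics/m.png",m*255)
# prongs: light pixels; project predicted prong edges and print 
print(proj(c,place(box(-.017,.017,-.011,.011,.076,.0761),*r[0][:2],.11,r[0][2])).round(0)[::2])
# fixed cameras
for k,(u,v,w,hh) in dict(scene=(250,128,26,26),side=(365,120,32,42)).items():
    print(k,proj(K[k],[[*r[0][:2],.118],[*r[0][:2],.186]]).round(1).tolist())
    print(cv2.imread(f"pics/{k}0.png").max(2)[v:v+hh:2,u:u+w:2])
E
```

```text
50 1489.0 [ 0.4725 -0.2747 -0.2601] 0.0820474328079116
50 1489.0 [ 0.4724 -0.2749 -0.2605] 0.08240034764745387
50 1489.0 [ 0.4724 -0.275  -0.2621] 0.08344855739475104
58 1809.0 [ 0.4724 -0.275  -0.2745] 0.08265209898221311
58 1809.0 [ 0.4725 -0.2747 -0.2586] 0.08028485025851137
58 1809.0 [ 0.4725 -0.2748 -0.2606] 0.08017645974918436
[[256. 109.]
 [293. 110.]
 [257. 167.]
 [293. 168.]]
scene [[266.8, 152.5], [264.6, 135.6]]
[[115 118 119 197 230 155  54  14  19  28  29  31  52]
 [117 117 116 183 236 222 118  52   9  20  30  30  27]
 [118 119 115 175 236 227 159  95  32  27  22  28  29]
 [119 116 115 169 233 179 116  51  34  31  30  19  21]
 [151 176 182 202 156  53  30  29  30  32  31  22  14]
 [175 204 189 148  69  27  32  29  27  25  20  13  23]
 [144 119  97  78  71  36  27  26  19  15  11  44 112]
 [161 118 114  89  83  59  18  13  17  13  17  66 175]
 [178 121 112  75  77  72  32  12  15  17  12  51 165]
 [165 122 115  90  80  66  44  15  14  15  10  32 144]
 [123 117 119 104  88  56  44  12  13  11  15  34 146]
 [121 119 117 115  98  47  32  17  10  17  10  30 148]
 [120 121 121
[... 906 characters left out ...]
  17  14  13  13  14  14  13  14  88 108 108]
 [143 137 136 155 134  11  11  17  11  19  15  14  18 149 159 124]
 [129 126  84  84  58  12  14   9  14  14  15  13  12 152 162 111]
 [128  78  66  78  57  14  13  14  12  14  16  11   9 145 160 109]
 [ 95  60  80  99  64  13  14  14  12  14   9  15  14 141 128 127]
 [ 79  54 152 143 154 104  56  18  12  16  15  13 137 159 120 123]
 [ 78  55 151 107 168 173 174 151 105  58  14 108 174 135  72  70]
 [ 95  77 153 133  85 154 173 173 175 176 152 173 148 100 105  95]
 [130 129 129 129 100  90  98 122 133 134 106 111 109 106 100 106]][ WARN:0@0.511] global loadsave.cpp:1063 imwrite_ Unsupported depth image for selected encoder is fallbacked to CV_8U.
```

servo_tool(increments=[{"dx": 0.6,"dy": -0.25,"dz": 0,"wx": 0,"wy": 0,"wz": 0,"hand": 0.6},{"dx": 0.6,"dy": -0.25,"dz": 0,"wx": 0,"wy": 0,"wz": 0,"hand": 0.6},{"dx": 0.46,"dy": -0.25,"dz": 0.4,"wx": 0,"wy": 0,"wz": 0,"hand": 0.6},{"dx": 0,"dy": 0,"dz": 0.8,"wx": 0,"wy": 0,"wz": 0,"hand": 0.6},{"dx": 0,"dy": 0,"dz": 0.6,"wx": 0,"wy": 0,"wz": 0,"hand": 0.6},{"dx": 0,"dy": 0,"dz": 0,"wx": 0,"wy": 0,"wz": 0,"hand": 0.6},{"dx": 0,"dy": 0,"dz": 0,"wx": 0,"wy": 0,"wz": 0,"hand": 0.6}])

```text
time_s: 4.0
eef_pos: [0.4716, -0.2743, 0.2299]
eef_rot: [0.121, 0.993, 0.001, 0.0]
force: [0.5, -0.5, 1.2]
finger_gap: 0.0511
gripper_force: 0.0
```

```bash
python3 - <<'E'
from h import *
f=lambda im,x,y,w,h:cv2.resize(im[y:y+h,x:x+w],(400,300),interpolation=cv2.INTER_CUBIC)
cv2.imwrite("pics/chk.png",np.hstack([f(optics.capture("scene"),206,90,120,90),f(optics.capture("side"),310,85,160,120)]))
o=bot.observe();print(o["eef_pos"],o["eef_rot"].round(4))
E
```

```text
[ 0.47200169 -0.27590405  0.231155  ] [ 1.215e-01  9.926e-01 -4.000e-04  1.500e-03]
```

View pics/chk.png

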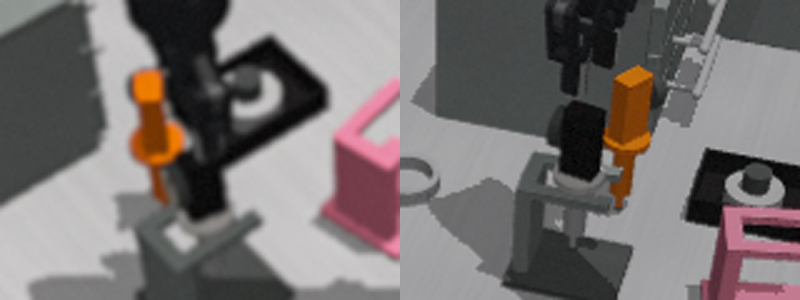

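Fingers hang straight above the black handle (side crop 585,80 above 580,140). I descend in two steps.

servo_tool(increments=[{"dx": 0,"dy": 0,"dz": 0.5,"wx": 0,"wy": 0,"wz": 0,"hand": 0.6},{"dx": 0,"dy": 0,"dz": 0.5,"wx": 0,"wy": 0,"wz": 0,"hand": 0.6},{"dx": 0,"dy": 0,"dz": 0.3,"wx": 0,"wy": 0,"wz": 0,"hand": 0.6},{"dx": 0,"dy": 0,"dz": 0,"wx": 0,"wy": 0,"wz": 0,"hand": 0.6}])

```text
time_s: 4.5
eef_pos: [0.4702, -0.2757, 0.1767]
eef_rot: [0.122, 0.992, 0.0, -0.001]
force: [-0.1, 0.7, 0.4]
finger_gap: 0.0512
gripper_force: 0.0
```

servo_tool(increments=[{"dx": 0,"dy": 0,"dz": 0.4,"wx": 0,"wy": 0,"wz": 0,"hand": 0.6},{"dx": 0,"dy": 0,"dz": 0.22,"wx": 0,"wy": 0,"wz": 0,"hand": 0.6},{"dx": 0,"dy": 0,"dz": 0,"wx": 0,"wy": 0,"wz": 0,"hand": 0.6},{"dx": 0,"dy": 0,"dz": 0,"wx": 0,"wy": 0,"wz": 0,"hand": 0.45},{"dx": 0,"dy": 0,"dz": 0,"wx": 0,"wy": 0,"wz": 0,"hand": 0.35},{"dx": 0,"dy": 0,"dz": 0,"wx": 0,"wy": 0,"wz": 0,"hand": 0.28},{"dx": 0,"dy": 0,"dz": 0,"wx": 0,"wy": 0,"wz": 0,"hand": 0.2},{"dx": 0,"dy": 0,"dz": 0,"wx": 0,"wy": 0,"wz": 0,"hand": 0},{"dx": 0,"dy": 0,"dz": 0,"wx": 0,"wy": 0,"wz": 0,"hand": 0},{"dx": 0,"dy": 0,"dz": 0,"wx": 0,"wy": 0,"wz": 0,"hand": 0}], grip_force=40)

```text
time_s: 5.5
eef_pos: [0.4714, -0.2759, 0.1536]
eef_rot: [0.122, 0.993, 0.0, 0.001]
force: [0.7, 3.0, 5.8]
finger_gap: 0.0216
gripper_force: 40.3
```

servo_tool(increments=[{"dx": 0,"dy": 0,"dz": -0.2,"wx": 0,"wy": 0,"wz": 0,"hand": 0},{"dx": 0,"dy": 0,"dz": -0.3,"wx": 0,"wy": 0,"wz": 0,"hand": 0},{"dx": 0,"dy": 0,"dz": -0.5,"wx": 0,"wy": 0,"wz": 0,"hand": 0},{"dx": 0,"dy": 0,"dz": -0.5,"wx": 0,"wy": 0,"wz": 0,"hand": 0},{"dx": 0,"dy": 0,"dz": -0.5,"wx": 0,"wy": 0,"wz": 0,"hand": 0},{"dx": 0,"dy": 0,"dz": -0.5,"wx": 0,"wy": 0,"wz": 0,"hand": 0},{"dx": 0,"dy": 0,"dz": -0.5,"wx": 0,"wy": 0,"wz": 0,"hand": 0},{"dx": 0,"dy": 0,"dz": 0,"wx": 0,"wy": 0,"wz": 0,"hand": 0},{"dx": 0,"dy": 0,"dz": 0,"wx": 0,"wy": 0,"wz": 0,"hand": 0}])

```text
time_s: 6.4
eef_pos: [0.4701, -0.2767, 0.2726]
eef_rot: [0.123, 0.992, -0.0, -0.0]
force: [-0.2, 0.2, -2.6]
finger_gap: 0.0211
gripper_force: 39.6
```

```bash
python3 - <<'E'
from h import *
f=lambda im,x,y,w,h:cv2.resize(im[y:y+h,x:x+w],(400,300),interpolation=cv2.INTER_CUBIC)
a=optics.capture("scene");b=optics.capture("side");cv2.imwrite("pics/sL.png",a);cv2.imwrite("pics/dL.png",b)
cv2.imwrite("pics/chk2.png",np.hstack([f(a,206,70,120,90),f(b,310,65,160,120)]))
for i in range(3):
    o=bot.observe();print(o["eef_pos"],o["eef_rot"].round(4),o["force"],o["wrist_torque"])
E
```

```text
[ 0.46965296 -0.27598824  0.27129817] [ 1.228e-01  9.924e-01  4.000e-04 -1.300e-03] [-0.41767869  0.59711685 -2.23027924] [0.02757862 0.00291479 0.01309148]
[ 0.46965296 -0.27598824  0.27129817] [ 1.228e-01  9.924e-01  4.000e-04 -1.300e-03] [-0.41767869  0.59711685 -2.23027924] [0.02757862 0.00291479 0.01309148]
[ 0.46965296 -0.27598824  0.27129817] [ 1.228e-01  9.924e-01  4.000e-04 -1.300e-03] [-0.41767869  0.59711685 -2.23027924] [0.02757862 0.00291479 0.01309148]
```

View pics/chk2.png

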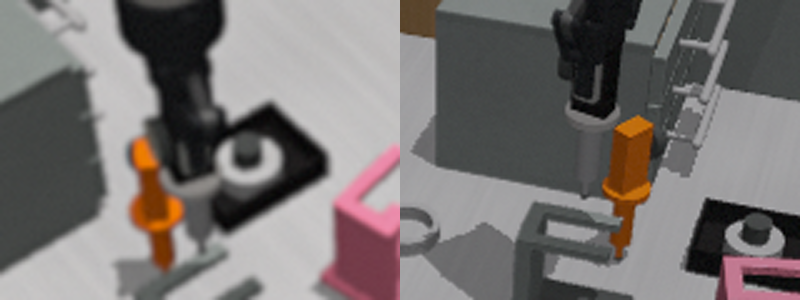

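Gauge is held upright, stylus hanging free (side crop tip at 585,195). Weight reads ~2.6 N. On to the round foot.

servo_tool(increments=[{"dx": 0.05,"dy": 0.6,"dz": 0,"wx": 0,"wy": 0,"wz": 0,"hand": 0},{"dx": 0.05,"dy": 0.88,"dz": 0,"wx": 0,"wy": 0,"wz": 0,"hand": 0},{"dx": 0.05,"dy": 0.88,"dz": 0,"wx": 0,"wy": 0,"wz": 0,"hand": 0},{"dx": 0.05,"dy": 0.88,"dz": 0,"wx": 0,"wy": 0,"wz": 0,"hand": 0},{"dx": 0.05,"dy": 0.88,"dz": 0,"wx": 0,"wy": 0,"wz": 0,"hand": 0},{"dx": 0.05,"dy": 0.88,"dz": 0,"wx": 0,"wy": 0,"wz": 0,"hand": 0},{"dx": 0.05,"dy": 0.88,"dz": 0,"wx": 0,"wy": 0,"wz": 0,"hand": 0},{"dx": 0.05,"dy": 0.88,"dz": 0,"wx": 0,"wy": 0,"wz": 0,"hand": 0},{"dx": 0.05,"dy": 0.88,"dz": 0,"wx": 0,"wy": 0,"wz": 0,"hand": 0},{"dx": 0.05,"dy": 0.88,"dz": 0,"wx": 0,"wy": 0,"wz": 0,"hand": 0},{"dx": 0.05,"dy": 0.88,"dz": 0,"wx": 0,"wy": 0,"wz": 0,"hand": 0},{"dx": 0.04,"dy": 0.25,"dz": 0.2,"wx": 0,"wy": 0,"wz": 0,"hand": 0}])

```text
time_s: 7.7
eef_pos: [0.5415, 0.1102, 0.2636]
eef_rot: [0.119, 0.993, 0.002, -0.0]
force: [0.6, 0.8, -3.4]
finger_gap: 0.0217
gripper_force: 39.9
```

servo_tool(increments=[{"dx": 0,"dy": 0,"dz": 0.5,"wx": 0,"wy": 0,"wz": 0,"hand": 0},{"dx": 0,"dy": 0,"dz": 0.1,"wx": 0,"wy": 0,"wz": 0,"hand": 0},{"dx": 0,"dy": 0,"dz": 0,"wx": 0,"wy": 0,"wz": 0,"hand": 0}])

```text
time_s: 8.0
eef_pos: [0.5403, 0.1025, 0.239]
eef_rot: [0.123, 0.992, -0.001, -0.002]
force: [0.2, -0.3, -2.1]
finger_gap: 0.0218
gripper_force: 39.7
```

```bash
python3 - <<'E'
from h import *
f=lambda im,x,y,w,h,W=400:cv2.resize(im[y:y+h,x:x+w],(W,600),interpolation=cv2.INTER_CUBIC)
a=optics.capture("scene");b=optics.capture("side");cv2.imwrite("pics/sR.png",a);cv2.imwrite("pics/dR.png",b)
cv2.imwrite("pics/chk3.png",np.hstack([f(a,310,225,50,75),f(b,265,225,60,90)]))
o=bot.observe();print(o["eef_pos"],o["eef_rot"].round(4),o["force"])
p=o["eef_pos"]+[0,0,-.128]
for k in K: print(k,proj(K[k],[p,[.542,.104,.076]]).round(1).tolist())
E
```

```text
[0.54168509 0.10264728 0.24097954] [ 1.235e-01  9.923e-01 -2.000e-04  2.000e-04] [-0.52588238  0.528008   -0.56919243]
scene [[336.9, 264.3], [336.8, 271.7]]
side [[292.7, 264.2], [293.0, 277.6]]
```

View pics/chk3.png

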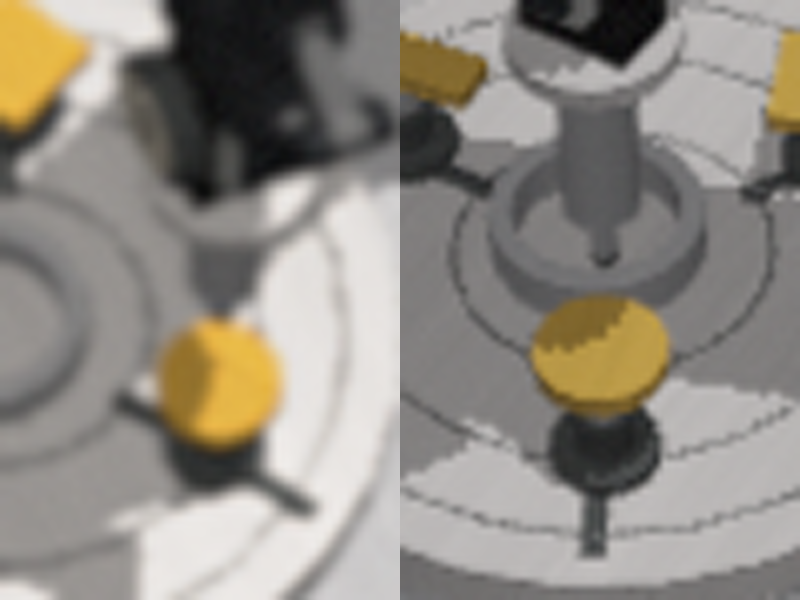

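```bash
cat >> h.py <<'E'
def delta(tip,head):
    "tip,head: pixel pairs (scene,side) -> triangulated tip, head, difference"
    a=tri(K.values(),tip);b=tri(K.values(),head);print("tip",a.round(4),"head",b.round(4),"d mm",((b-a)*1e3).round(1),"tcp",bot.observe()["eef_pos"].round(4));return b-a
E
python3 - <<'E'
from h import *
d=delta([(337.4-.4,264.0),(295.4-.4,264.3)],[(337.6-.4,271.9),(295.2-.4,277.1)])
E
```

```text
tip [0.5391 0.0998 0.1094] head [0.5401 0.103  0.0752] d mm [  0.9   3.3 -34.2] tcp [0.5417 0.1026 0.241 ]
```

servo_tool(increments=[{"dx": 0,"dy": 0.08,"dz": 0.3,"wx": 0,"wy": 0,"wz": 0,"hand": 0},{"dx": 0,"dy": 0,"dz": 0.3,"wx": 0,"wy": 0,"wz": 0,"hand": 0},{"dx": 0,"dy": 0,"dz": 0.1,"wx": 0,"wy": 0,"wz": 0,"hand": 0},{"dx": 0,"dy": 0,"dz": 0,"wx": 0,"wy": 0,"wz": 0,"hand": 0},{"dx": 0,"dy": 0,"dz": 0,"wx": 0,"wy": 0,"wz": 0,"hand": 0}])

```text
time_s: 8.6
eef_pos: [0.5424, 0.1068, 0.2127]
eef_rot: [0.123, 0.992, -0.0, 0.0]
force: [-0.0, 0.3, -2.4]
finger_gap: 0.0214
gripper_force: 39.7
```

```bash
cat > fz.py <<'E'
from h import *
import sys
r=[]
for i in range(int(sys.argv[1])):
    im=optics.capture("side"); o=bot.observe(); r.append(np.r_[o["eef_pos"],o["force"],o["time_s"]])
r=np.array(r); print(r.mean(0).round(4),"std",r.std(0)[[2,5]].round(4), "joint tq",o["joint_torque"].round(2))
E
python3 fz.py 6
```

```text
[ 0.5426  0.1069  0.2131 -0.0629 -0.4092 -1.9609  8.775 ] std [1.000e-04 4.741e-01] joint tq [ 1.000e-02 -3.798e+01  4.010e+00 -2.314e+01  1.000e-02 -0.000e+00
 -0.000e+00]
```

servo_tool(increments=[{"dx": 0,"dy": 0,"dz": 0.1,"wx": 0,"wy": 0,"wz": 0,"hand": 0},{"dx": 0,"dy": 0,"dz": 0.05,"wx": 0,"wy": 0,"wz": 0,"hand": 0},{"dx": 0,"dy": 0,"dz": 0,"wx": 0,"wy": 0,"wz": 0,"hand": 0}])

```text
time_s: 9.2
eef_pos: [0.5425, 0.1069, 0.2066]
eef_rot: [0.123, 0.992, 0.0, 0.0]
force: [-1.0, -0.0, -0.1]
finger_gap: 0.0215
gripper_force: 40.0
```

```bash
python3 fz.py 6
```

```text
[ 0.5424  0.1069  0.2069  0.2216  0.1252 -0.413   9.375 ] std [0.    0.527] joint tq [ 0.000e+00 -3.730e+01  3.940e+00 -2.237e+01  2.000e-02  5.000e-02
  0.000e+00]
```

servo_tool(increments=[{"dx": 0,"dy": 0,"dz": 0.05,"wx": 0,"wy": 0,"wz": 0,"hand": 0},{"dx": 0,"dy": 0,"dz": 0,"wx": 0,"wy": 0,"wz": 0,"hand": 0},{"dx": 0,"dy": 0,"dz": 0,"wx": 0,"wy": 0,"wz": 0,"hand": 0}])

```text
time_s: 9.8
eef_pos: [0.5424, 0.1069, 0.2049]
eef_rot: [0.123, 0.992, 0.0, 0.0]
force: [0.1, -0.1, 1.0]
finger_gap: 0.0218
gripper_force: 40.1
```

```bash
python3 fz.py 16
```

```text
[ 0.5424  0.1069  0.2048  0.4201  0.042   0.6716 10.225 ] std [1.000e-04 4.582e-01] joint tq [ 2.000e-02 -3.668e+01  3.880e+00 -2.171e+01  4.000e-02  1.500e-01
  0.000e+00]
```

servo_tool(increments=[{"dx": 0,"dy": 0,"dz": 0.005,"wx": 0,"wy": 0,"wz": 0,"hand": 0},{"dx": 0,"dy": 0,"dz": 0,"wx": 0,"wy": 0,"wz": 0,"hand": 0},{"dx": 0,"dy": 0,"dz": 0,"wx": 0,"wy": 0,"wz": 0,"hand": 0},{"dx": 0,"dy": 0,"dz": 0,"wx": 0,"wy": 0,"wz": 0,"hand": 0},{"dx": 0,"dy": 0,"dz": 0,"wx": 0,"wy": 0,"wz": 0,"hand": 0},{"dx": 0,"dy": 0,"dz": 0,"wx": 0,"wy": 0,"wz": 0,"hand": 0},{"dx": 0,"dy": 0,"dz": 0,"wx": 0,"wy": 0,"wz": 0,"hand": 0}])

```text
time_s: 11.3
eef_pos: [0.5423, 0.1069, 0.2045]
eef_rot: [0.123, 0.992, 0.0, 0.0]
force: [-0.1, 0.8, 0.8]
finger_gap: 0.0213
gripper_force: 40.2
```

```bash
python3 fz.py 14
```

```text
[ 0.5423  0.1069  0.2045  0.5323  0.2231  0.6314 11.675 ] std [0.     0.4966] joint tq [  0.04 -36.57   3.89 -21.51   0.07   0.26   0.  ]
```

servo_tool(increments=[{"dx": 0,"dy": 0,"dz": -0.25,"wx": 0,"wy": 0,"wz": 0,"hand": 0},{"dx": 0,"dy": 0,"dz": -0.5,"wx": 0,"wy": 0,"wz": 0,"hand": 0},{"dx": -0.03,"dy": -0.48,"dz": 0,"wx": 0,"wy": 0,"wz": 0,"hand": 0},{"dx": -0.04,"dy": -0.8,"dz": 0,"wx": 0,"wy": 0,"wz": 0,"hand": 0},{"dx": -0.04,"dy": -0.8,"dz": 0,"wx": 0,"wy": 0,"wz": 0,"hand": 0},{"dx": -0.04,"dy": -0.8,"dz": 0,"wx": 0,"wy": 0,"wz": 0,"hand": 0},{"dx": -0.03,"dy": -0.6,"dz": 0,"wx": 0,"wy": 0,"wz": 0,"hand": 0},{"dx": 0,"dy": 0,"dz": 0,"wx": 0,"wy": 0,"wz": 0,"hand": 0},{"dx": 0,"dy": 0,"dz": 0,"wx": 0,"wy": 0,"wz": 0,"hand": 0}])

```text
time_s: 12.9
eef_pos: [0.5149, -0.0301, 0.2345]
eef_rot: [0.123, 0.992, 0.0, -0.001]
force: [0.0, 0.3, -2.4]
finger_gap: 0.0221
gripper_force: 39.8
```

```bash
python3 - <<'E'
from h import *
a=optics.capture("scene");b=optics.capture("side");cv2.imwrite("pics/sS.png",a);cv2.imwrite("pics/dS.png",b)
o=bot.observe();print(o["eef_pos"],o["eef_rot"].round(4))
# side tip: dark-ish grey column profile, predicted tip using offset seen at round
p=o["eef_pos"]+[-.0026,-.0028,-.1316]
for k,im in zip(K,(a,b)):
    u=proj(K[k],[p,[.514,-.034,.064]]).round(1);print(k,u.tolist()); x,y=np.round(u[0]).astype(int)
    print(x-9,y-8);print(im.max(2)[y-8:y+8,x-9:x+10])
E
```

```text
[ 0.51533321 -0.02818563  0.23430873] [ 1.215e-01  9.926e-01  5.000e-04 -5.000e-04]
scene [[311.4, 222.8], [310.5, 230.3]]
302 215
[[204 204 203 192 159 110  86  87  87  87  86  83  85 102 120 127 127 125
  126]
 [197 193 189 173 142 102  85  86  89  88  85  83  85 100 121 127 127 128
  125]
 [180 164 156 146 121  95  86  86  87  88  86  83  86 102 121 127 127 125
  127]
 [152 136 133 129 113  95  87  86  87  88  86  83  90 105 120 125 125 126
  125]
 [132 126 127 124 118 104  90  88  87  86  86  88  95 112 123 125 125 125
  125]
 [126 126 127 126 124 116 103  95  89  88  92 100 109 119 124 126 124 124
  125]
 [125 125 125 127 129 126 121 107  91  88  97 110 120 124 126 126 124 125
  125]
 [129 129 130 134 136 137 134 119  97  85 100 119 128 130 129 129 128 129
  127]
 [141 140 142 143 145 145 144 131 111 101 113 131 139 140 140 141 140 138
  134]
 [145 145 146 147 148 150 148 143 136 132 135 142 145 145 145 145 143 144
  141]
 [144 146 147 148 149 148 150 149 148 146 148 147 144 143 144 144 145 144
  144]
 [144 144 145 146 148 150 148 149 148 150 149 146 148 147 147 146 144 143
  14
[... 970 characters left out ...]
 170 110  61  85 133 161 169 166 166 166 164
  165]
 [124 125 126 130 134 149 160 164 146 124 158 165 167 167 167 165 165 165
  164]
 [125 126 126 127 125 125 127 132 146 158 163 165 168 167 164 166 166 165
  165]
 [126 127 127 124 126 123 123 124 123 130 146 159 165 165 165 165 165 165
  164]
 [124 127 124 124 124 123 124 124 122 123 123 130 145 159 163 165 164 165
  167]
 [106 115 119 120 122 125 125 122 122 123 122 123 125 131 145 158 164 166
  166]
 [113 104  95 100 119 127 124 123 120 121 122 123 122 120 126 137 155 162
  165]
 [121 140 129 125 125 136 127 124 126 123 120 122 125 108 120 128 128 140
  157]
 [105 123 125 125 125 124 123 124 124 124 124 126 123 124 125 138 130 125
  136]]
```

```bash
python3 - <<'E'
from h import *
d=delta([(311.0,222.8),(330.4,223.5)],[(310.5,230.3),(329.2,236.8)])
d=delta([(311.0,222.8),(330.4,223.5)],[(311.1,230.6),(330.0,236.6)])
# yellow blob centroids/extents in saved fixed pictures (blob includes the side face)
for k,f,u in (("scene","sR",(311,233)),("side","dR",(330,238)),("scene","scene0",(278,271)),("side","side0",(264,233)),("scene","scene0",(337,272)),("side","side0",(295,278))):
    b=cv2.imread(f"pics/{f}.png").astype(float)[u[1]-20:u[1]+20,u[0]-24:u[0]+24]
    w=np.clip(((b[:,:,2]-b[:,:,0])/np.maximum(b[:,:,2],1)-.1)/.6,0,1); ys,xs=np.mgrid[0:40,0:48]; m=cv2.dilate((w>.5).astype(np.uint8),np.ones((3,3)));l=cv2.connectedComponents(m)[1];w=w*(l==l[20,24])
    print(k,f,((w*xs).sum()/w.sum()+u[0]-24).round(2),((w*ys).sum()/w.sum()+u[1]-20).round(2),w.sum().round(0))
H={"round":cyl(.02,-.008,0),"square":place(box(-.019,.019,-.019,.019,-.008,0),0,0,0,.18),"bar":place(box(-.028,.028,-.009,.009,-.008,0),0,0,0,-.09)}
P={"round":[.5413,.1015,.0749],"square":[.514,-.0341,.0646],"bar":[.6442,.0081,.0758]}
for n in P:
    for k in K:
        x,y=np.round(proj(K[k],P[n])[0]).astype(int);r=render(K[k],[H[n]+P[n]],(x-24,y-20,48,40));ys,xs=np.mgrid[0:40,0:48]
        print(n,k,((r*xs).sum()/r.sum()+x-24).round(2),((r*ys).sum()/r.sum()+y-20).round(2),r.sum().round(0))
E
```

```text
tip [ 0.5124 -0.0331  0.1023] head [ 0.514  -0.0341  0.0638] d mm [  1.5  -1.  -38.5] tcp [ 0.5153 -0.0282  0.2343]
tip [ 0.5124 -0.0331  0.1023] head [ 0.5128 -0.0332  0.0645] d mm [  0.3  -0.1 -37.9] tcp [ 0.5153 -0.0282  0.2343]
scene sR 310.97 232.36 194.0
side dR 329.66 237.67 237.0
scene scene0 278.48 270.06 158.0
side side0 264.36 233.39 182.0
scene scene0 336.71 272.95 196.0
side side0 294.66 277.82 259.0
round scene 336.3 271.84 219.0
round side 293.9 278.59 323.0
square scene 310.53 231.02 226.0
square side 329.14 238.0 298.0
bar scene 279.5 268.77 194.0
bar side 263.4 233.65 249.0
```

```bash
python3 - <<'E'
from h import *
O={"round":[(.4,1.1),(.76,-.77)],"square":[(.44,1.34),(.52,-.33)],"bar":[(-1.,1.3),(.96,-.26)]}
P={"round":[.5413,.1015,.0749],"square":[.514,-.0341,.0646],"bar":[.6442,.0081,.0758]}
px={n:[tuple(proj(K[k],P[n])[0]+o) for k,o in zip(K,O[n])] for n in P}
X={n:tri(K.values(),px[n]) for n in P};print(X,px["bar"])
d=delta([(311.0,222.8),(330.4,223.5)],px["square"])
d=delta([(337.,264.0),(295.0,264.3)],px["round"])
E
```

```text
{'round': array([0.541173  , 0.10243278, 0.07557887]), 'square': array([ 0.51404802, -0.03242415,  0.06473329]), 'bar': array([0.64557653, 0.00491438, 0.07077498])} [(np.float64(278.419553394612), np.float64(269.3139071060018)), (np.float64(264.14540742288324), np.float64(231.98669685814554))]
tip [ 0.5124 -0.0331  0.1023] head [ 0.514  -0.0324  0.0647] d mm [  1.6   0.7 -37.6] tcp [ 0.5153 -0.0282  0.2343]
tip [0.5391 0.0998 0.1094] head [0.5412 0.1024 0.0756] d mm [  2.    2.6 -33.8] tcp [ 0.5153 -0.0282  0.2343]
```

servo_tool(increments=[{"dx": -0.03,"dy": -0.01,"dz": 0.25,"wx": 0,"wy": 0,"wz": 0,"hand": 0},{"dx": 0,"dy": 0,"dz": 0.35,"wx": 0,"wy": 0,"wz": 0,"hand": 0},{"dx": 0,"dy": 0,"dz": 0.15,"wx": 0,"wy": 0,"wz": 0,"hand": 0},{"dx": 0,"dy": 0,"dz": 0,"wx": 0,"wy": 0,"wz": 0,"hand": 0},{"dx": 0,"dy": 0,"dz": 0,"wx": 0,"wy": 0,"wz": 0,"hand": 0}])

```text
time_s: 13.5
eef_pos: [0.5166, -0.0302, 0.2045]
eef_rot: [0.122, 0.993, -0.0, -0.0]
force: [-0.1, 0.2, -2.1]
finger_gap: 0.0218
gripper_force: 39.8
```

```bash
python3 fz.py 8
```

```text
[ 0.5168 -0.0305  0.205  -0.0534  0.2605 -2.1754 13.725 ] std [1.000e-04 4.359e-01] joint tq [-1.000e-02 -3.384e+01  3.730e+00 -2.281e+01  1.000e-02 -0.000e+00
 -0.000e+00]
```

servo_tool(increments=[{"dx": 0,"dy": 0,"dz": 0.12,"wx": 0,"wy": 0,"wz": 0,"hand": 0},{"dx": 0,"dy": 0,"dz": 0.06,"wx": 0,"wy": 0,"wz": 0,"hand": 0},{"dx": 0,"dy": 0,"dz": 0.03,"wx": 0,"wy": 0,"wz": 0,"hand": 0},{"dx": 0,"dy": 0,"dz": 0,"wx": 0,"wy": 0,"wz": 0,"hand": 0}])

```text
time_s: 14.3
eef_pos: [0.5164, -0.0305, 0.196]
eef_rot: [0.123, 0.992, 0.0, -0.0]
force: [-0.8, 0.7, -1.0]
finger_gap: 0.0217
gripper_force: 40.0
```

```bash
python3 fz.py 10
```

```text
[ 0.5164 -0.0305  0.1962 -0.7265  0.1286 -0.8773 14.575 ] std [0.     0.6089] joint tq [ 2.000e-02 -3.340e+01  3.750e+00 -2.242e+01 -1.000e-02 -3.200e-01
 -0.000e+00]
```

servo_tool(increments=[{"dx": 0,"dy": 0,"dz": 0.05,"wx": 0,"wy": 0,"wz": 0,"hand": 0},{"dx": 0,"dy": 0,"dz": 0.035,"wx": 0,"wy": 0,"wz": 0,"hand": 0},{"dx": 0,"dy": 0,"dz": 0,"wx": 0,"wy": 0,"wz": 0,"hand": 0},{"dx": 0,"dy": 0,"dz": 0,"wx": 0,"wy": 0,"wz": 0,"hand": 0}])

```text
time_s: 15.2
eef_pos: [0.5165, -0.0306, 0.1929]
eef_rot: [0.123, 0.992, 0.0, 0.0]
force: [-1.2, -0.3, 1.9]
finger_gap: 0.0217
gripper_force: 40.2
```

```bash
python3 fz.py 20
```

```text
[ 0.5165 -0.0305  0.1927 -1.1465  0.056   0.9557 15.725 ] std [0.     0.3901] joint tq [ 4.000e-02 -3.264e+01  3.690e+00 -2.187e+01 -2.000e-02 -5.200e-01
 -0.000e+00]
```

servo_tool(increments=[{"dx": 0,"dy": 0,"dz": 0.005,"wx": 0,"wy": 0,"wz": 0,"hand": 0},{"dx": 0,"dy": 0,"dz": 0,"wx": 0,"wy": 0,"wz": 0,"hand": 0},{"dx": 0,"dy": 0,"dz": 0,"wx": 0,"wy": 0,"wz": 0,"hand": 0},{"dx": 0,"dy": 0,"dz": 0,"wx": 0,"wy": 0,"wz": 0,"hand": 0},{"dx": 0,"dy": 0,"dz": 0,"wx": 0,"wy": 0,"wz": 0,"hand": 0},{"dx": 0,"dy": 0,"dz": 0,"wx": 0,"wy": 0,"wz": 0,"hand": 0},{"dx": 0,"dy": 0,"dz": 0,"wx": 0,"wy": 0,"wz": 0,"hand": 0},{"dx": 0,"dy": 0,"dz": 0,"wx": 0,"wy": 0,"wz": 0,"hand": 0},{"dx": 0,"dy": 0,"dz": 0,"wx": 0,"wy": 0,"wz": 0,"hand": 0},{"dx": 0,"dy": 0,"dz": 0,"wx": 0,"wy": 0,"wz": 0,"hand": 0},{"dx": 0,"dy": 0,"dz": 0,"wx": 0,"wy": 0,"wz": 0,"hand": 0},{"dx": 0,"dy": 0,"dz": 0,"wx": 0,"wy": 0,"wz": 0,"hand": 0}])

```text
time_s: 17.4
eef_pos: [0.5165, -0.0305, 0.1925]
eef_rot: [0.123, 0.992, 0.0, -0.0]
force: [-2.0, 0.2, 1.1]
finger_gap: 0.0216
gripper_force: 40.2
```

servo_tool(increments=[{"dx": 0,"dy": 0,"dz": -0.25,"wx": 0,"wy": 0,"wz": 0,"hand": 0},{"dx": 0,"dy": 0,"dz": -0.5,"wx": 0,"wy": 0,"wz": 0,"hand": 0},{"dx": -0.2,"dy": 0.13,"dz": -0.3,"wx": 0,"wy": 0,"wz": 0,"hand": 0},{"dx": -0.6,"dy": 0.35,"dz": 0,"wx": 0,"wy": 0,"wz": 0,"hand": 0},{"dx": -0.6,"dy": 0.35,"dz": 0,"wx": 0,"wy": 0,"wz": 0,"hand": 0},{"dx": -0.6,"dy": 0.35,"dz": 0,"wx": 0,"wy": 0,"wz": 0,"hand": 0},{"dx": -0.6,"dy": 0.35,"dz": 0,"wx": 0,"wy": 0,"wz": 0,"hand": 0},{"dx": -0.36,"dy": 0.2,"dz": 0,"wx": 0,"wy": 0,"wz": 0,"hand": 0},{"dx": 0,"dy": 0,"dz": 0,"wx": 0,"wy": 0,"wz": 0,"hand": 0},{"dx": 0,"dy": 0,"dz": 0,"wx": 0,"wy": 0,"wz": 0,"hand": 0},{"dx": 0,"dy": 0,"dz": 0,"wx": 0,"wy": 0,"wz": 0,"hand": 0}])

```text
time_s: 18.5
eef_pos: [0.6473, 0.007, 0.2346]
eef_rot: [0.123, 0.992, -0.0, -0.0]
force: [-0.9, -0.3, -2.5]
finger_gap: 0.0211
gripper_force: 39.8
```

```bash
python3 - <<'E'
from h import *
f=lambda im,x,y,w,h,W=400:cv2.resize(im[y:y+h,x:x+w],(W,600),interpolation=cv2.INTER_CUBIC)
a=optics.capture("scene");b=optics.capture("side");cv2.imwrite("pics/sB.png",a);cv2.imwrite("pics/dB.png",b)
cv2.imwrite("pics/chk4.png",np.hstack([f(a,255,235,50,75),f(b,240,190,50,75)]))
o=bot.observe();print(o["eef_pos"],o["eef_rot"].round(4))
for k in K: print(k,proj(K[k],[o["eef_pos"]+[-.0026,-.0038,-.132]]))
E
```

```text
[0.64746484 0.00719549 0.23490119] [ 0.123   0.9924  0.     -0.    ]
scene [[277.2571219  261.67184486]]
side [[262.78308874 221.21480829]]
```

View pics/chk4.png

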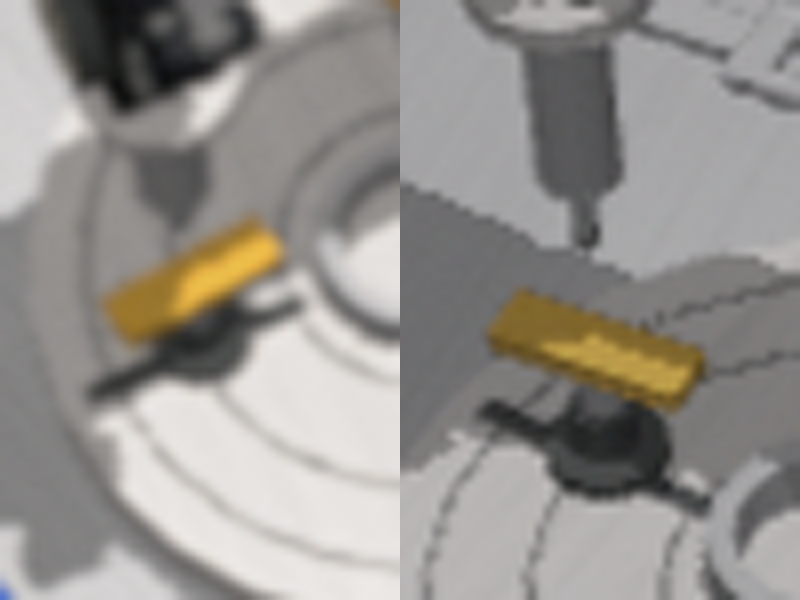

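```bash
python3 - <<'E'
from h import *
t=[(276.8,262.8),(262.9,220.5)]
delta(t,[(278.8,269.0),(264.4,232.3)]); delta(t,[(278.4,269.3),(264.15,232.0)])
# what a straight drop of 30mm looks like, and unit moves
for k in K:
    b=proj(K[k],[[.645,.004,.103],[.645,.004,.073],[.655,.004,.073],[.645,.014,.073]]); print(k,(b[1:]-b[[0,1,1]]).round(2).tolist())
E
```

```text
tip [0.6462 0.0031 0.1023] head [0.6446 0.0052 0.0708] d mm [ -1.7   2.1 -31.5] tcp [0.6475 0.0072 0.2349]
tip [0.6462 0.0031 0.1023] head [0.6456 0.0048 0.0707] d mm [ -0.7   1.8 -31.6] tcp [0.6475 0.0072 0.2349]
scene [[0.87, 5.7], [-3.28, 2.29], [2.45, 2.84]]
side [[1.1, 10.44], [-4.43, -1.07], [-1.88, 3.22]]
```

Tip is above the bar in both views (scene tip 277,263 over bar 279,269; side 263,220 over 264,232). A small correction of +1.3 mm in y, then down.

servo_tool(increments=[{"dx": 0.01,"dy": 0.03,"dz": 0.2,"wx": 0,"wy": 0,"wz": 0,"hand": 0},{"dx": 0,"dy": 0,"dz": 0.3,"wx": 0,"wy": 0,"wz": 0,"hand": 0},{"dx": 0,"dy": 0,"dz": 0.14,"wx": 0,"wy": 0,"wz": 0,"hand": 0},{"dx": 0,"dy": 0,"dz": 0,"wx": 0,"wy": 0,"wz": 0,"hand": 0},{"dx": 0,"dy": 0,"dz": 0,"wx": 0,"wy": 0,"wz": 0,"hand": 0}])

```text
time_s: 19.1
eef_pos: [0.6479, 0.009, 0.2085]
eef_rot: [0.123, 0.992, -0.0, -0.0]
force: [0.5, 0.5, -1.9]
finger_gap: 0.0212
gripper_force: 39.9
```

```bash
python3 fz.py 8
```

```text
[ 6.4830e-01  9.0000e-03  2.0930e-01  4.3430e-01 -2.4100e-02 -2.0911e+00
  1.9325e+01] std [1.000e-04 5.158e-01] joint tq [ 0.000e+00 -4.804e+01  6.310e+00 -2.328e+01  1.000e-02 -0.000e+00
  0.000e+00]
```

servo_tool(increments=[{"dx": 0,"dy": 0,"dz": 0.08,"wx": 0,"wy": 0,"wz": 0,"hand": 0},{"dx": 0,"dy": 0,"dz": 0.06,"wx": 0,"wy": 0,"wz": 0,"hand": 0},{"dx": 0,"dy": 0,"dz": 0,"wx": 0,"wy": 0,"wz": 0,"hand": 0},{"dx": 0,"dy": 0,"dz": 0,"wx": 0,"wy": 0,"wz": 0,"hand": 0}])

```text
time_s: 19.9
eef_pos: [0.648, 0.0091, 0.2031]
eef_rot: [0.123, 0.992, -0.0, -0.0]
force: [-0.4, -0.8, -2.5]
finger_gap: 0.0216
gripper_force: 39.9
```

```bash
python3 fz.py 10
```

```text
[ 6.4810e-01  9.0000e-03  2.0340e-01  1.3620e-01  1.4340e-01 -2.2395e+00
  2.0175e+01] std [1.00e-04 5.35e-01] joint tq [ 0.000e+00 -4.808e+01  6.340e+00 -2.319e+01  1.000e-02  0.000e+00
 -0.000e+00]
```

servo_tool(increments=[{"dx": 0,"dy": 0,"dz": 0.04,"wx": 0,"wy": 0,"wz": 0,"hand": 0},{"dx": 0,"dy": 0,"dz": 0.03,"wx": 0,"wy": 0,"wz": 0,"hand": 0},{"dx": 0,"dy": 0,"dz": 0,"wx": 0,"wy": 0,"wz": 0,"hand": 0},{"dx": 0,"dy": 0,"dz": 0,"wx": 0,"wy": 0,"wz": 0,"hand": 0}])

```text
time_s: 20.8
eef_pos: [0.6483, 0.009, 0.2009]
eef_rot: [0.123, 0.992, 0.0, 0.0]
force: [-0.0, -0.5, 0.5]
finger_gap: 0.022
gripper_force: 40.0
```

```bash
python3 fz.py 10
```

```text
[ 6.4820e-01  9.0000e-03  2.0070e-01 -8.3900e-02  3.8180e-01  2.4230e-01
  2.1075e+01] std [1.000e-04 4.153e-01] joint tq [ 0.000e+00 -4.670e+01  6.110e+00 -2.211e+01  4.000e-02  1.500e-01
  0.000e+00]
```

servo_tool(increments=[{"dx": 0,"dy": 0,"dz": 0.04,"wx": 0,"wy": 0,"wz": 0,"hand": 0},{"dx": 0,"dy": 0,"dz": 0,"wx": 0,"wy": 0,"wz": 0,"hand": 0},{"dx": 0,"dy": 0,"dz": 0,"wx": 0,"wy": 0,"wz": 0,"hand": 0},{"dx": 0,"dy": 0,"dz": 0,"wx": 0,"wy": 0,"wz": 0,"hand": 0}])

```text
time_s: 21.7
eef_pos: [0.6482, 0.009, 0.1991]
eef_rot: [0.123, 0.992, 0.0, 0.0]
force: [0.6, -0.2, 0.7]
finger_gap: 0.0217
gripper_force: 40.2
```

```bash
python3 fz.py 20
```

```text
[6.4820e-01 9.0000e-03 1.9900e-01 7.0540e-01 1.7560e-01 8.8640e-01
 2.2225e+01] std [0.     0.3996] joint tq [ 1.000e-02 -4.606e+01  6.010e+00 -2.148e+01  8.000e-02  3.300e-01
  0.000e+00]
```

servo_tool(increments=[{"dx": 0,"dy": 0,"dz": 0.004,"wx": 0,"wy": 0,"wz": 0,"hand": 0},{"dx": 0,"dy": 0,"dz": 0,"wx": 0,"wy": 0,"wz": 0,"hand": 0},{"dx": 0,"dy": 0,"dz": 0,"wx": 0,"wy": 0,"wz": 0,"hand": 0},{"dx": 0,"dy": 0,"dz": 0,"wx": 0,"wy": 0,"wz": 0,"hand": 0},{"dx": 0,"dy": 0,"dz": 0,"wx": 0,"wy": 0,"wz": 0,"hand": 0},{"dx": 0,"dy": 0,"dz": 0,"wx": 0,"wy": 0,"wz": 0,"hand": 0},{"dx": 0,"dy": 0,"dz": 0,"wx": 0,"wy": 0,"wz": 0,"hand": 0},{"dx": 0,"dy": 0,"dz": 0,"wx": 0,"wy": 0,"wz": 0,"hand": 0},{"dx": 0,"dy": 0,"dz": 0,"wx": 0,"wy": 0,"wz": 0,"hand": 0},{"dx": 0,"dy": 0,"dz": 0,"wx": 0,"wy": 0,"wz": 0,"hand": 0},{"dx": 0,"dy": 0,"dz": 0,"wx": 0,"wy": 0,"wz": 0,"hand": 0},{"dx": 0,"dy": 0,"dz": 0,"wx": 0,"wy": 0,"wz": 0,"hand": 0}])

```text
time_s: 23.9
eef_pos: [0.6481, 0.009, 0.1988]
eef_rot: [0.123, 0.992, 0.0, 0.0]
force: [2.0, 0.5, 0.2]
finger_gap: 0.0216
gripper_force: 40.2
```

servo_tool(increments=[{"dx": 0,"dy": 0,"dz": -0.25,"wx": 0,"wy": 0,"wz": 0,"hand": 0},{"dx": 0,"dy": 0,"dz": -0.75,"wx": 0,"wy": 0,"wz": 0,"hand": 0},{"dx": 0,"dy": 0,"dz": -0.9,"wx": 0,"wy": 0,"wz": 0,"hand": 0},{"dx": 0.15,"dy": -0.48,"dz": 0,"wx": 0,"wy": 0,"wz": 0,"hand": 0},{"dx": 0.26,"dy": -0.82,"dz": 0,"wx": 0,"wy": 0,"wz": 0,"hand": 0},{"dx": 0.26,"dy": -0.82,"dz": 0,"wx": 0,"wy": 0,"wz": 0,"hand": 0},{"dx": 0.26,"dy": -0.82,"dz": 0,"wx": 0,"wy": 0,"wz": 0,"hand": 0},{"dx": 0.26,"dy": -0.82,"dz": 0,"wx": 0,"wy": 0,"wz": 0,"hand": 0},{"dx": 0.26,"dy": -0.82,"dz": 0,"wx": 0,"wy": 0,"wz": 0,"hand": 0},{"dx": 0.26,"dy": -0.82,"dz": 0,"wx": 0,"wy": 0,"wz": 0,"hand": 0},{"dx": 0.26,"dy": -0.82,"dz": 0,"wx": 0,"wy": 0,"wz": 0,"hand": 0},{"dx": 0.26,"dy": -0.82,"dz": 0,"wx": 0,"wy": 0,"wz": 0,"hand": 0}])

```text
time_s: 25.1
eef_pos: [0.4912, -0.243, 0.2744]
eef_rot: [0.123, 0.992, 0.001, -0.001]
force: [0.1, 0.3, -2.2]
finger_gap: 0.0216
gripper_force: 39.9
```

servo_tool(increments=[{"dx": 0.26,"dy": -0.7,"dz": 0,"wx": 0,"wy": 0,"wz": 0,"hand": 0},{"dx": 0.08,"dy": -0.25,"dz": 0,"wx": 0,"wy": 0,"wz": 0,"hand": 0},{"dx": 0,"dy": 0,"dz": 0,"wx": 0,"wy": 0,"wz": 0,"hand": 0},{"dx": 0,"dy": 0,"dz": 0,"wx": 0,"wy": 0,"wz": 0,"hand": 0},{"dx": 0,"dy": 0,"dz": 0,"wx": 0,"wy": 0,"wz": 0,"hand": 0}])

```text
time_s: 25.6
eef_pos: [0.472, -0.2735, 0.2743]
eef_rot: [0.121, 0.993, 0.001, -0.0]
force: [0.7, 0.4, -0.8]
finger_gap: 0.0216
gripper_force: 39.9
```

```bash
python3 fz.py 4; python3 - <<'E'
from h import *
o=bot.observe(); print(o["eef_rot"])
# compare tip region with the picture taken right after lifting (same pose)
for k,f,u in (("scene","sL",None),("side","dL",None)):
    A=cv2.imread(f"pics/{f}.png");B=optics.capture(k)
    p=np.round(proj(K[k],[[.469,-.279,.18]])[0]).astype(int);x,y=p
    a=A[y-25:y+35,x-25:x+25].astype(np.float32).mean(2);b=B[y-25:y+35,x-25:x+25].astype(np.float32).mean(2)
    print(k,cv2.phaseCorrelate(a,b,cv2.createHanningWindow((50,60),cv2.CV_32F)),np.abs(a-b).mean())
E
```

```text
[ 0.4717 -0.2743  0.2745  0.3881  0.0775 -2.3855 25.725 ] std [1.000e-04 4.488e-01] joint tq [-6.000e-02 -3.520e+01  4.650e+00 -2.388e+01 -0.000e+00  1.000e-02
 -0.000e+00]
[ 1.21441608e-01  9.92598554e-01  1.75334879e-04 -1.27087917e-04]
scene ((0.024579290124094655, 0.10100763347429975), 0.873451094309489) 0.5392404
side ((-0.272717722092672, -0.23336702927443298), 1.0030843391418458) 0.9419779
```

servo_tool(increments=[{"dx": 0.02,"dy": -0.05,"dz": 0.2,"wx": 0,"wy": 0,"wz": 0,"hand": 0},{"dx": 0,"dy": 0,"dz": 0.3,"wx": 0,"wy": 0,"wz": 0,"hand": 0},{"dx": 0,"dy": 0,"dz": 0.3,"wx": 0,"wy": 0,"wz": 0,"hand": 0},{"dx": 0,"dy": 0,"dz": 0.2,"wx": 0,"wy": 0,"wz": 0,"hand": 0},{"dx": 0,"dy": 0,"dz": 0,"wx": 0,"wy": 0,"wz": 0,"hand": 0},{"dx": 0,"dy": 0,"dz": 0,"wx": 0,"wy": 0,"wz": 0,"hand": 0}])

```text
time_s: 26.5
eef_pos: [0.4693, -0.2776, 0.2345]
eef_rot: [0.123, 0.992, 0.0, -0.0]
force: [-0.2, 0.3, -1.6]
finger_gap: 0.0214
gripper_force: 39.9
```

servo_tool(increments=[{"dx": -0.02,"dy": 0.03,"dz": 0.2,"wx": 0,"wy": 0,"wz": 0,"hand": 0},{"dx": 0,"dy": 0,"dz": 0.3,"wx": 0,"wy": 0,"wz": 0,"hand": 0},{"dx": 0,"dy": 0,"dz": 0.3,"wx": 0,"wy": 0,"wz": 0,"hand": 0},{"dx": 0,"dy": 0,"dz": 0.3,"wx": 0,"wy": 0,"wz": 0,"hand": 0},{"dx": 0,"dy": 0,"dz": 0.3,"wx": 0,"wy": 0,"wz": 0,"hand": 0},{"dx": 0,"dy": 0,"dz": 0.3,"wx": 0,"wy": 0,"wz": 0,"hand": 0},{"dx": 0,"dy": 0,"dz": 0.1,"wx": 0,"wy": 0,"wz": 0,"hand": 0},{"dx": 0,"dy": 0,"dz": 0,"wx": 0,"wy": 0,"wz": 0,"hand": 0},{"dx": 0,"dy": 0,"dz": 0,"wx": 0,"wy": 0,"wz": 0,"hand": 0}])

```text
time_s: 27.4
eef_pos: [0.4707, -0.277, 0.1631]
eef_rot: [0.123, 0.992, -0.0, 0.0]
force: [0.6, 0.2, -3.1]
finger_gap: 0.0215
gripper_force: 39.9
```

```bash
python3 fz.py 6
```

```text
[ 4.7080e-01 -2.7700e-01  1.6340e-01 -5.4000e-03 -1.7690e-01 -2.3110e+00
  2.7575e+01] std [1.00e-04 3.93e-01] joint tq [ 1.000e-02 -3.725e+01  5.640e+00 -2.180e+01  1.000e-02 -1.000e-02
 -0.000e+00]
```

servo_tool(increments=[{"dx": 0,"dy": 0.02,"dz": 0.1,"wx": 0,"wy": 0,"wz": 0,"hand": 0},{"dx": 0,"dy": 0,"dz": 0.07,"wx": 0,"wy": 0,"wz": 0,"hand": 0},{"dx": 0,"dy": 0,"dz": 0.03,"wx": 0,"wy": 0,"wz": 0,"hand": 0},{"dx": 0,"dy": 0,"dz": 0,"wx": 0,"wy": 0,"wz": 0,"hand": 0},{"dx": 0,"dy": 0,"dz": 0,"wx": 0,"wy": 0,"wz": 0,"hand": 0}])

```text
time_s: 28.2
eef_pos: [0.4706, -0.276, 0.1547]
eef_rot: [0.123, 0.992, -0.0, -0.0]
force: [0.2, -0.9, -2.4]
finger_gap: 0.0217
gripper_force: 39.9
```

```bash
python3 fz.py 6
```

```text
[ 0.4707 -0.276   0.1548  0.2843 -0.2047 -2.2663 28.375 ] std [0.     0.2104] joint tq [ 0.000e+00 -3.743e+01  5.710e+00 -2.156e+01  1.000e-02  0.000e+00
 -0.000e+00]
```

servo_tool(increments=[{"dx": 0,"dy": 0,"dz": 0.025,"wx": 0,"wy": 0,"wz": 0,"hand": 0},{"dx": 0,"dy": 0,"dz": 0.01,"wx": 0,"wy": 0,"wz": 0,"hand": 0},{"dx": 0,"dy": 0,"dz": 0,"wx": 0,"wy": 0,"wz": 0,"hand": 0},{"dx": 0,"dy": 0,"dz": 0,"wx": 0,"wy": 0,"wz": 0,"hand": 0}])

```text
time_s: 28.9
eef_pos: [0.4707, -0.276, 0.1536]
eef_rot: [0.123, 0.992, -0.0, 0.0]
force: [-0.5, -0.7, 0.7]
finger_gap: 0.0216
gripper_force: 40.1
```

```bash
python3 fz.py 4
```

```text
[ 0.4707 -0.276   0.1536 -0.8858  0.3986  0.3056 29.025 ] std [0.     0.2373] joint tq [ 1.000e-01 -3.599e+01  5.510e+00 -2.082e+01 -2.000e-02 -3.100e-01
  1.000e-02]
```

The collar is seated at the original height. Releasing.

servo_tool(increments=[{"dx": 0,"dy": 0,"dz": 0,"wx": 0,"wy": 0,"wz": 0,"hand": 0.26},{"dx": 0,"dy": 0,"dz": 0,"wx": 0,"wy": 0,"wz": 0,"hand": 0.3},{"dx": 0,"dy": 0,"dz": 0,"wx": 0,"wy": 0,"wz": 0,"hand": 0.36},{"dx": 0,"dy": 0,"dz": 0,"wx": 0,"wy": 0,"wz": 0,"hand": 0.45},{"dx": 0,"dy": 0,"dz": 0,"wx": 0,"wy": 0,"wz": 0,"hand": 0.6},{"dx": 0,"dy": 0,"dz": 0,"wx": 0,"wy": 0,"wz": 0,"hand": 0.6},{"dx": 0,"dy": 0,"dz": 0,"wx": 0,"wy": 0,"wz": 0,"hand": 0.6}])

```text
time_s: 29.8
eef_pos: [0.4706, -0.276, 0.1533]
eef_rot: [0.123, 0.992, 0.0, -0.0]
force: [-0.5, 0.4, -0.5]
finger_gap: 0.0513
gripper_force: 0.0
```

servo_tool(increments=[{"dx": 0,"dy": 0,"dz": -0.2,"wx": 0,"wy": 0,"wz": 0,"hand": 0.6},{"dx": 0,"dy": 0,"dz": -0.4,"wx": 0,"wy": 0,"wz": 0,"hand": 0.6},{"dx": 0,"dy": 0,"dz": -0.6,"wx": 0,"wy": 0,"wz": 0,"hand": 0.6},{"dx": 0,"dy": 0,"dz": -0.8,"wx": 0,"wy": 0,"wz": 0,"hand": 0.6},{"dx": 0,"dy": 0,"dz": -0.8,"wx": 0,"wy": 0,"wz": 0,"hand": 0.6},{"dx": 0,"dy": 0,"dz": -0.6,"wx": 0,"wy": 0,"wz": 0,"hand": 0.6},{"dx": 0,"dy": 0,"dz": 0,"wx": 0,"wy": 0,"wz": 0,"hand": 0.6},{"dx": 0,"dy": 0,"dz": 0,"wx": 0,"wy": 0,"wz": 0,"hand": 0.6}])

```text
time_s: 30.6
eef_pos: [0.4707, -0.2762, 0.2901]
eef_rot: [0.123, 0.992, -0.0, 0.001]
force: [-0.6, -0.0, -0.1]
finger_gap: 0.0513
gripper_force: 0.0
```

```bash
python3 - <<'E'
from h import *
o=bot.observe();print(o["eef_pos"],o["force"],o["finger_gap"])
for k,(x,y,w,h) in dict(scene=(250,132,40,60),side=(355,125,50,80)).items():
    A=cv2.imread(f"pics/{k}0.png");B=optics.capture(k)
    a=A[y:y+h,x:x+w].astype(np.float32).mean(2);b=B[y:y+h,x:x+w].astype(np.float32).mean(2)
    print(k,cv2.phaseCorrelate(a,b,cv2.createHanningWindow((w,h),cv2.CV_32F)),np.abs(a-b).mean(),np.abs(a-b).max())
    d=np.abs(A.astype(int)-B).max(2)>40; ys,xs=np.nonzero(d); print(np.histogram2d(ys,xs,bins=[8,8],range=[[0,480],[0,640]])[0].astype(int))
E
```

```text
[ 0.47074419 -0.27615504  0.29007183] [-0.58429424 -0.00749474 -0.12188438] 0.05126454128943707
scene ((0.1097438251792866, -0.8022949081505466), 0.8164454162120819) 6.2085476 80.84203
[[   0    0  141 1460    0 1462 2441 2291]
 [   0    0    8 1281    0  788 1140  729]
 [   0    0  240  465  935  446   35    0]
 [   0    0  538  812 1254 2173    0  791]
 [   0    0    0    0    0  843  672 1012]
 [   0    0    0    0    0    0  202    0]
 [   0    0    0    0    0    0    0    0]
 [   0    0    0    0    0    0    0    0]]
side ((0.8049054724848119, -0.06634126587611888), 0.907392408490181) 4.822821 85.44318
[[   0    0    0    0 1222  668    0 1701]
 [   0    0    0    0  801   71    0 2371]
 [   0    0    0    1  994    0    0 2201]
 [   0    0    0    0  868  693    0 1146]
 [   0    0    0    0    2 2562 1320  595]
 [   0    0    0    0    0 1304 2150  875]
 [   0    0    0    0    0 2772  337 3106]
 [   0    0    0    0   31 2856  382 4489]]
```

```bash
python3 -c "
from rig import job
print(job.sign_off())"
```

```text
the job is handed in; nothing more can be done
None
```

I touched the round, square and bar feet in that order and held each for over a second. The stylus push-in, estimated from force and height, was about 3–3.5 mm on the round foot and about 3.5–4 mm on the square and bar. The gauge is back in its grey fork at its original height, with the gripper clear of it, and I handed the job in at about 31 s of robot time.

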